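# Unload the vise and rack the finished block

### The job

The white machined block in the vise is finished. Slide the vise's jaw fully open, then lift the block out and stand it on a free patch of the bench so that you can change your grip; then take it again the other way and stand it upright and square on the rubber pad in the empty bay of the plywood rack. Never tip or drop the block, leave the jaw open, and leave everything else where it is.

Things in the scene. Friction and masses are not known exactly. Their poses are not given: they have to be found in the camera images.
- vise: Vise fixed left or right on the bench, turned up to 20 degrees. Origin: on the bench. Grey base x -140..+110, y +-55 mm, 30 high; steel bed 70 wide, top at z 45 mm, the block on it near (50, 0). Jaws 50 mm wide along y, tops level with the block's: fixed jaw x 72..102, sliding jaw on the block's -x side. Even open they leave no finger room at the block's 60 mm faces; its +-y ends are free.
- jaw (a joint): Position of the sliding jaw in m: 0 = shut, grows as it slides along the vise's -x, 0.035 = fully open. The jaw is 30 mm thick; a lip on it, top at 127.5 mm above the bench, hangs over the block's top by about 7 mm when shut. It moves stiffly (3 N plus damping) and stays where it is left.
- jaw_handle (a point): Top centre of the upright handle plate on the sliding jaw's tail: 14 mm thick along the vise's x, 50 mm wide along y, standing 53 mm above the tail, its top 117 mm above the bench. Shut, it is at vise x = -70 mm; it moves with the jaw. 61 mm are free between it and the back of the jaw. Axes as the vise.
- part: The finished block: white plastic, 42 mm along x, 60 mm along y, 72 mm high, 0.17 to 0.34 kg, a shallow pocket (14 x 26 mm, 12 deep) in its top, two grey grooves on each 60 mm face. Origin: centre of its underside, z up. It starts standing in the vise, its axes as the vise's.
- rack: Plywood rack fixed across from the vise, turned up to 20 degrees. Origin: centre of its underside. Floor board 110 (x) x 244 (y) x 12 mm; four dividers at y = -117, -39, 39, 117, 10 thick, 50 deep in x, tops 84 mm above the bench: three bays 68 wide at y = -78, 0, 78, open to +-x. Blocks stand with their 60 mm length along the rack's y: no finger room at their ends.
- pad: Black rubber pad, 62 mm (x) x 64 mm (y), 3 mm thick, fixed on the floor of the empty bay of the rack, whichever it is. Origin: centre of its underside, 12 mm above the bench; the block stands on its top, 15 mm above the bench. Axes as the rack.
- block_a: A block just like the finished one, already standing in one bay of the rack. Origin: centre of its underside. Leave alone.
- block_b: A second such block in another bay of the rack. Leave alone.
- bottle: White bottle with black cap, 60 mm across, 150 mm high, upright on the bench. Origin: centre of its underside. Leave alone.
- tin: Steel tin, 80 mm across, 70 mm high, on the bench. Origin: centre of its underside. Leave alone.
- heatsink: Dark finned heat sink, 70 x 90 mm, 40 mm high, on the bench. Origin: centre of its underside. Leave alone.
- mug: White mug, 80 mm across plus a handle at its +y side, 90 mm high, on the bench. Origin: centre of its underside. Leave alone.
- wrench: Steel wrench lying flat along its x, 150 mm long, about 10 mm high, origin near its middle, on the bench between vise and rack. Leave alone.
- brush: Hand brush lying along its x, 180 mm long, about 30 mm high, origin near its middle, on the far part of the bench. Leave alone.
There are look-alikes about, which are no part of the job. Leave any green, orange or red look-alike of the part alone.

How it is judged:
On the way, in this order (a step that is already met when the one before it is completed fails the run):
1. the jaw is slid open (more than 28 of 35 mm) with the block still standing in the vise (value of joint jaw above 0.028 m and distance of part from where it was at the start of the episode below 0.02 m), for 0.2 s.
2. the block is lifted clear of the vise (its underside more than 90 mm above the bench) (height (world z) of part above 0.09 m), for 0.1 s.
3. the block stands upright on the bench, let go (height (world z) of part below 0.005 m and angle between part's own z axis and vertical below 0.1 rad and contact force between the fingers and part below 0.1 N and linear speed of part below 0.03 m/s), for 0.2 s.
At the end, for the whole second after the job is handed in: The block stands upright (within 0.08 rad) on the rubber pad in the empty bay, centred on it within 12 mm along the rack's x and 8 mm along its y, square to the bay within 0.15 rad, let go and at rest; the vise jaw is still open (more than 25 mm); nothing else has been moved (x of part in the frame of pad between -0.012 and 0.012 m and y of part in the frame of pad between -0.008 and 0.008 m and z of part in the frame of pad between -0.002 and 0.008 m and angle between the y axis of part and the y axis of pad, either way round below 0.15 rad and angle between part's own z axis and vertical below 0.08 rad and linear speed of part below 0.02 m/s and contact force between the fingers and part below 0.1 N and value of joint jaw above 0.025 m); the robot touches nothing.
It fails at once if the block is tipped by more than 0.5 rad (angle between part's own z axis and vertical above 0.5 rad).
It fails at once if the block is dropped (falls free faster than 0.6 m/s) (linear speed of part above 0.6 m/s and contact force between the fingers and part below 0.1 N).
It fails at once if one of the two racked blocks is moved by more than 15 mm (distance of any of block_a, block_b from where it was at the start of the episode above 0.015 m).
It fails at once if a bystander on the bench is moved by more than 25 mm (distance of any of bottle, tin, heatsink, mug, wrench, brush from where it was at the start of the episode above 0.025 m).
It also fails if it takes over 64 s, if anything falls off the work surface, if the arm or the gripper's body presses on something with over 40 N, if the wrist force passes 120 N, or if a joint passes its speed limit or range.

### The arm

A 7-joint arm with a two-finger parallel gripper is mounted at the origin on the work surface. World frame = base frame: x ahead of the robot, y to its left, z up, the work surface at z = 0. Lengths are in m, angles in rad, forces in N, time in s.
With the tool pointing down it reaches from about 0.35 to 0.9 m from the base axis. Payload 7.2 kg.
Tool frame: the origin (TCP) lies midway between the tips of the shut fingers; the grasp point (between the pads) lies 19 mm behind it; z points along the fingers, x is the direction in which the jaws open and shut, and the axes are right-handed (so a half turn about z gives the same grasp; the last joint's range is limited). The gripper opens to 88 mm and grips with 3 to 60 N. Pads are 20 mm wide; open, the fingers measure 115 mm over their backs; the gripper's body (75 mm by 178 mm) begins 61 mm behind the grasp point.
Start: joints at [-1.195, 0.411, -0.013, 1.596, 0.006, 1.134, -0.082], TCP at [0.268, 0.564, 0.197] pointing down, gripper open.
Joint ranges: [-2.95, 2.95], [-0.29, 1.99], [-1.47, 1.44], [0.14, 2.54], [-1.03, 4.17], [0.13, 1.85], [-2.86, 2.86]. Speed limits (rad/s): [2.39, 2.39, 3.01, 3.01, 3.14, 3.14, 3.14].

### API

Orientations are given as a rotation vector (axis times angle).
In Python, from workcell import telemetry, capture, ctrl, nets gives the robot as it stands. The module is installed in compiled form; this text tells all that it offers.
- The arm moves only by the shell command python3 -m inch 'ROWS'. ROWS is JSON, a list of rows, each an object of numbers: "x", "y", "z": the shift along the tool's x, y, z in m; "yaw": the turn about the tool's z in degrees; "hand": the closure, from -1 (fully open) to 1 (shut), so that 0 is half open. In form: [{"x": .., "y": .., "z": .., "yaw": .., "hand": ..}, ...]. A call has 1 to 12 rows; each row is the pose to reach, as a shift and turn from the pose commanded when the call began, along the tool's axes at that moment; what a row does not reach only later rows make up. A row lasts 1/10 s, in which the tool goes at most 50 mm and 8.59 degrees, less where a joint would pass 70% of its speed; a pose out of reach is approached as far as the arm can. A call with a gripper value outside its range is refused whole. The fingers move at their own pace and stop on an object; the grip force is fixed at half the most. Time passes only in rows, so rows that repeat a pose let the fingers close. It gives the time, the measured TCP pose, the force and the opening at its end, in the units of the state.
- telemetry.read_state(): the state, without advancing time (a new reading comes with each control period).
- capture(name): name is "scene" or "top" or "wrist"; returns a dict with "frame" (480x640x3 uint8, red, green, blue), "fx", "fy", "cx", "cy" (pixels), "R" (3x3) and "t" (3): a world point X has camera coordinates R X + t. Camera axes: x right, y down, z forward; pixel columns grow to the right and rows downward; lengths in m; the calibration is good to about 2 mm. A picture is of the moment at which its call begins. There is no depth.
- ctrl.finish_job(): hands the job in, once; it reports no verdict.
Trained networks look in the newest picture that a camera, given by its name, has taken for a name from the list of things; names that differ only in an ending like _2 or _b are one class to them, and where a whole thing is asked for, a point or a joint stands for the part that bears it (a point fixed in the world has none). Each returns a list of dicts, best first, with "p" (0 to 1); they miss things now and then, are a little off and sometimes report something else, mostly with a low value. They report only what shows in the picture. A call takes as long as a camera call. They do not tell look-alikes from the thing itself.
- nets.look_for(camera, query): "at" ([column, row] as shares, 0 to 1, of the picture: columns of its width, rows of its height, amid what is visible of it).
- nets.regions_of(camera, query): "pixels" (480x640 bool, what is visible of it) and "at" ([column, row] as shares, 0 to 1, of the picture: columns of its width, rows of its height, amid what is visible of it).
The state is a dict: "time": time; "joint_positions": joint angles; "qd": joint speeds; "effort": joint torques, N m; "tool_pos": TCP position; "orientation": TCP orientation; "contact_force": force on the tool from outside, world axes, zero at the start; "moment": the same for the moment, N m; "opening": opening from 0.0 (shut) to 1.0 (fully open).
Only numpy, scipy, OpenCV 4.12 (cv2) and the standard library are available. Lean on these libraries where they do the work, as an engineer would, in place of code of your own. Each camera call takes 0.05 s, during which the arm holds its last target.

## Working session

There is one attempt and no reset: what is moved stays moved. The work goes in short steps, Python scripts to look and compute and a shell command to move; the robot and the scene stay as the last step left them, time stands still between calls to the robot, and variables do not carry over. Pictures are saved under pics/ and viewed, and the job is handed in when it is done.

```bash
mkdir -p pics; ls; python3 - <<'E'
from workcell import telemetry, capture
import cv2
print(telemetry.read_state())
for n in ("scene","top","wrist"):
    c=capture(n); cv2.imwrite(f"pics/{n}0.png",c["frame"][:,:,::-1]); print(n,c["fx"],c["cx"],c["cy"],c["R"],c["t"])
E
```

```text
pics
{'time': 0.0, 'joint_positions': array([-1.19520944,  0.41187776, -0.01271507,  1.59703254,  0.00559075,
        1.13426626, -0.08221614]), 'qd': array([-0.00126827,  0.00198426,  0.00025697, -0.00036598,  0.00055276,
       -0.0026921 , -0.00078382]), 'effort': array([-2.50024641e-04, -5.87952447e+01,  6.41711019e-01, -2.91086197e+01,
       -5.37871022e-02,  1.79980468e-02,  1.52474813e-04]), 'tool_pos': array([0.26815886, 0.56396147, 0.19572758]), 'orientation': array([ 2.65508970e+00,  1.67761239e+00, -1.96750837e-03]), 'contact_force': array([ 0.37974822, -0.04293384, -0.50906596]), 'moment': array([ 0.02515042, -0.02137603, -0.00574663]), 'opening': 0.9986948312264433}
scene 471.71830513274745 324.93537466140015 241.62008022193086 [[ 0.63421223  0.77312161  0.00760338]
 [ 0.6535074  -0.53078246 -0.53962771]
 [-0.41316211  0.34720736 -0.84186942]] [-0.33726984 -0.32263604  1.609352  ]
top 606.4467355308499 321.92480515905663 242.58929502718064 [[-0.02158748 -0.99971613 -0.01008194]
 [-0.99474332  0.02248757 -0.09990012]
 [ 0.10009848  0.00787235 -0.99494639]] [0.01931165 0.56468038 1.45453228]
wrist 373.60994295181774 316.273469102923 241.39078892264675 [[ 4.29771739e-01  9.02937124e-01 -8.95454165e-04]
 [ 8.64740186e-01 -4.11305311e-01  2.88188051e-01]
 [ 2.59847385e-01 -1.24629415e-01 -9.57573415e-01]] [-0.62407232 -0.03531713  0.39188231]
```

View pics/scene0.png

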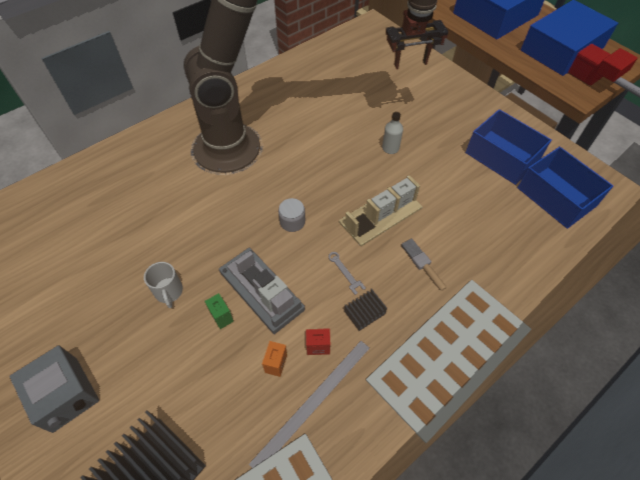

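View pics/top0.png

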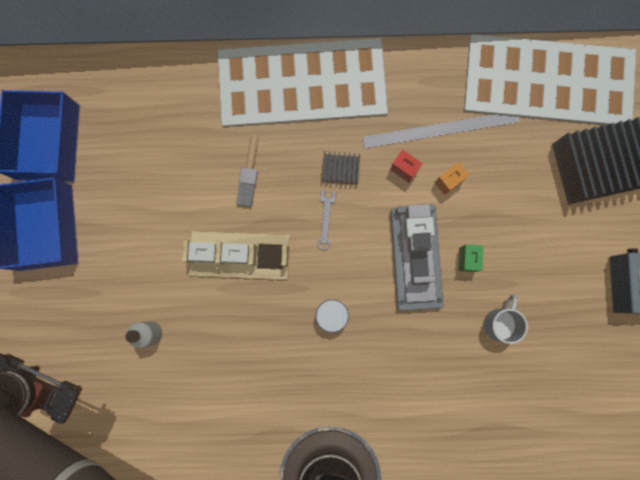

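View pics/wrist0.png

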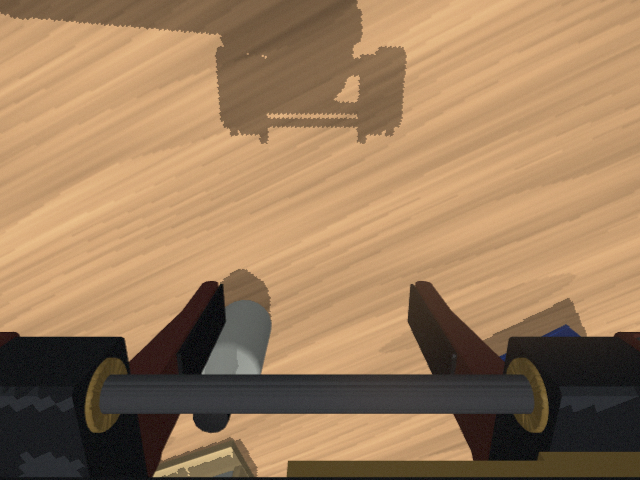

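The top view shows the vise at (418,255) with the white block at its far end (420,228). The rack is at (237,256), with its empty bay and black pad at (270,257) and blocks at (202,252) and (235,252). There are green (473,258), orange (453,178) and red (407,166) look-alikes, and none of those is white or in the vise. I'll enlarge the vise and rack to confirm.

```bash
cat > h.py <<'E'
import numpy as np, cv2
from workcell import telemetry, capture, nets
from scipy.spatial.transform import Rotation as Ro
def ray(c,u,v,z):
    R=np.array(c["R"]);t=np.array(c["t"])
    d=R.T@np.array([(u-c["cx"])/c["fx"],(v-c["cy"])/c["fy"],1.]); o=-R.T@t
    s=(z-o[2])/d[2]; return (o+s*d)
def proj(c,P):
    P=np.atleast_2d(P); q=P@np.array(c["R"]).T+np.array(c["t"])
    return np.c_[c["fx"]*q[:,0]/q[:,2]+c["cx"],c["fy"]*q[:,1]/q[:,2]+c["cy"]]
def T2(x,y,a,P):
    P=np.atleast_2d(np.array(P,float)); c,s=np.cos(a),np.sin(a)
    return np.c_[x+c*P[:,0]-s*P[:,1], y+s*P[:,0]+c*P[:,1], P[:,2]]
E
python3 - <<'E'
from h import *
c=capture("top"); f=c["frame"]
a=cv2.resize(f[190:325,370:490],None,fx=4.4,fy=4.4,interpolation=cv2.INTER_CUBIC)
b=cv2.resize(f[220:290,175:300],None,fx=6,fy=6,interpolation=cv2.INTER_CUBIC)
cv2.imwrite("pics/vise1.png",a[:,:,::-1]);cv2.imwrite("pics/rack1.png",b[:,:,::-1])
E
```

```text
(no output)
```

View pics/vise1.png

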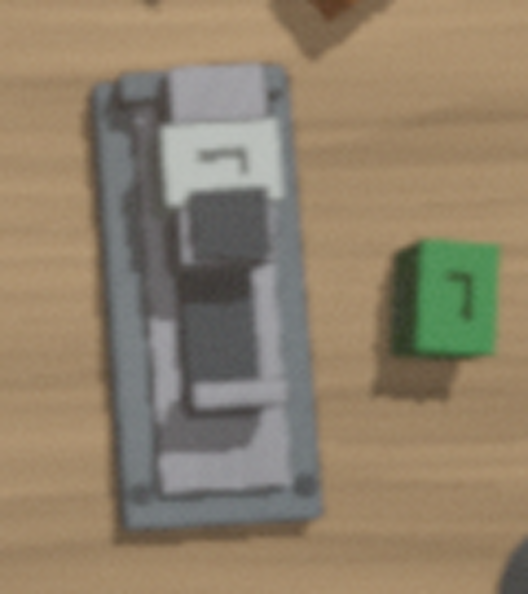

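View pics/rack1.png

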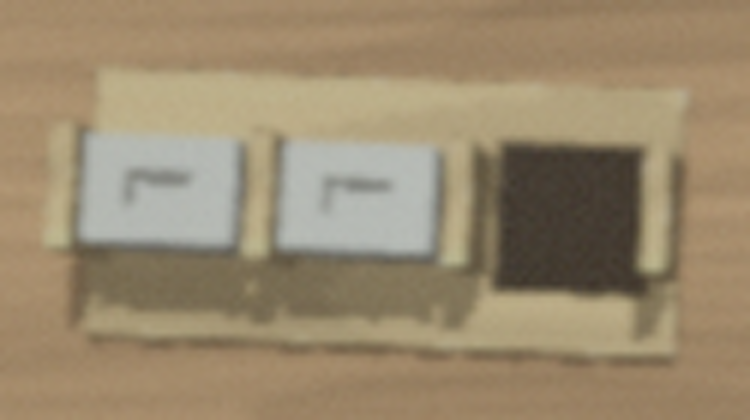

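The vise crop shows the white block (crop 225,160) between the fixed jaw at the far end and the dark lip, with the handle plate at crop (240,393). The green block beside it is a look-alike. The rack crop shows the black pad at (570,215) in the right-hand bay. Next I'll fit the poses from corners.

```bash
cat > fit.py <<'E'
from h import *
from scipy.optimize import least_squares
c=capture("top")
def fit(px,P,x0):
    px=np.array(px);P=np.array(P)/1000.
    r=least_squares(lambda p:(proj(c,T2(*p,P))-px).ravel(),x0,loss="soft_l1")
    print(np.round(r.x,4),"deg",np.degrees(r.x[2]).round(2)); print(r.fun.reshape(-1,2).round(2).tolist()); return r.x
o=np.array([370,190]);s=4.4
vp=[(98,86),(288,66),(321,515),(124,527),(162,124),(278,118),(194,384),(286,378),(286,402),(194,408)]
V=[(110,55,30),(110,-55,30),(-140,-55,30),(-140,55,30),(71,30,117),(71,-30,117),(-63,25,117),(-63,-25,117),(-77,-25,117),(-77,25,117)]
v=fit([(np.array(p)+.5)/s-.5+o for p in vp],V,[.5,-.2,0])
o=np.array([175,220]);s=6
rp=[(98,70),(688,90),(675,357),(83,337),(502,145),(643,148),(643,292),(494,290)]
R=[(55,122,12),(55,-122,12),(-55,-122,12),(-55,122,12),(31,-46,15),(31,-110,15),(-31,-110,15),(-31,-46,15)]
r=fit([(np.array(p)+.5)/s-.5+o for p in rp],R,[.5,.2,0])
tops=[(81,131),(242,140),(238,250),(77,243),(281,140),(440,148),(437,257),(277,250)]
TP=[(21,y0+d,87) for y0 in (0,) for d in ()]
np.save("v.npy",v);np.save("r.npy",r)
for n,cam in (("top",c),("scene",capture("scene"))):
    f=cam["frame"].copy()
    f=cv2.resize(f,None,fx=3,fy=3,interpolation=cv2.INTER_CUBIC)
    def box(p,b,col):
        x0,x1,y0,y1,z=[q/1000 for q in b]
        q=proj(cam,T2(*p,[(x0,y0,z),(x1,y0,z),(x1,y1,z),(x0,y1,z)]))
        cv2.polylines(f,[((q+.5)*3-.5).round().astype(int)],True,col,1)
    for b in [(-140,110,-55,55,30),(-140,110,-55,55,0),(29,71,-30,30,117),(72,102,-25,25,117),(-77,-63,-25,25,117)]: box(v,b,(255,0,0))
    for b in [(-55,55,-122,122,12),(-31,31,-110,-46,15)]+[(-25,25,y-5,y+5,84) for y in(-117,-39,39,117)]+[(-21,21,y-30,y+30,87) for y in (0,78)]: box(r,b,(0,0,255))
    cv2.imwrite(f"pics/ov_{n}.png",f[:,:,::-1])
    for k,p in (("v",v),("r",r)):
        m=(proj(cam,[(p[0],p[1],.05)])[0]*3).astype(int)
        cr=f[max(m[1]-220,0):m[1]+220,max(m[0]-280,0):m[0]+280]
        cv2.imwrite(f"pics/ov_{n}_{k}.png",cr[:,:,::-1])
E
python3 fit.py; cd pics; python3 -c "
import cv2,numpy as np
for k in 'vr':
    a=[cv2.imread(f'ov_{n}_{k}.png') for n in('top','scene')]
    h=min(x.shape[0] for x in a); cv2.imwrite(f'ovc_{k}.png',cv2.resize(np.hstack([x[:h,80:480] for x in a]),None,fx=1,fy=1))
"
```

```text
[ 0.5385 -0.2226  0.0343] deg 1.97
[[-1.13, -1.28], [0.49, 0.72], [0.73, 1.01], [-0.06, 0.84], [0.19, 0.26], [-0.16, 0.15], [-0.79, -0.87], [0.19, -0.74], [0.65, -0.06], [-0.36, -0.19]]
[ 0.5403  0.2132 -0.0562] deg -3.22
[[-0.18, 0.09], [-0.36, 0.02], [0.02, -0.05], [-0.18, -0.11], [-0.55, -0.66], [1.82, -0.29], [0.79, 0.8], [-0.36, 0.25]]
```

View pics/ovc_v.png

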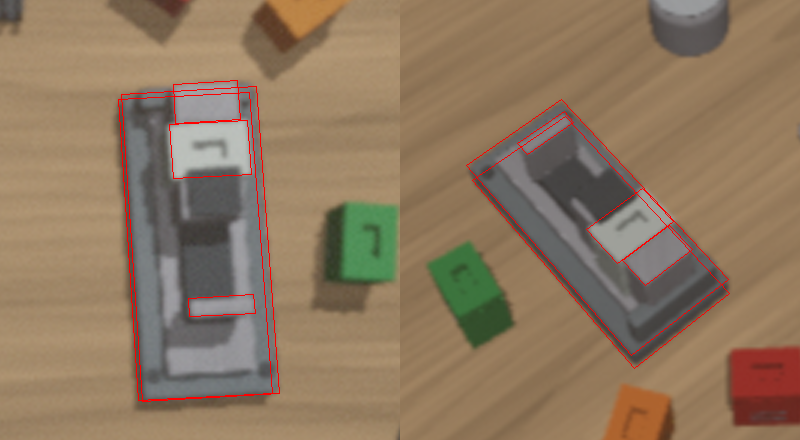

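View pics/ovc_r.png

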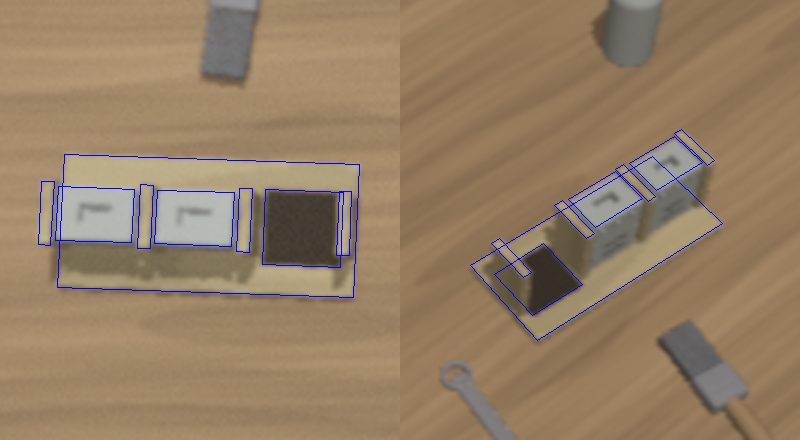

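The overlays match both cameras within about 1 px. Vise: (0.538,-0.223), about 2°. Rack: (0.540,0.213), about -3.2°, with the empty bay at y=-78. Next I'll work out targets and a move helper, with the bench patch between the wrench and the vise.

```bash
cat > go.py <<'E'
import sys
from h import *
# usage: go.py x y z heading_deg_of_tool_x ; prints shift in tool axes
def plan(x,y,z,h):
    s=telemetry.read_state(); R=Ro.from_rotvec(s["orientation"]).as_matrix()
    p=np.array(s["tool_pos"]); cur=np.degrees(np.arctan2(R[1,0],R[0,0]))
    d=R.T@(np.array([x,y,z])-p); dy=-(((h-cur)+90)%180-90)
    print("t",round(s["time"],2),"pos",p.round(4),"cur head",cur.round(2),"tilt",np.degrees(np.arccos(-R[2,2])).round(2),"q7",s["joint_positions"][6].round(2),"open",round(s["opening"],3))
    print("shift tool xyz",d.round(4),"yaw",round(dy,2), "force",np.round(s["contact_force"],1))
if __name__=="__main__": plan(*map(float,sys.argv[1:5]))
E
python3 - <<'E'
from h import *
from go import plan
c=capture("top");v=np.load("v.npy");r=np.load("r.npy")
print("handle",T2(*v,[(-.07,0,.117)]),"block",T2(*v,[(.05,0,.045)]),"pad",T2(*r,[(0,-.078,.015)]))
for n,u,w,z in [("patch",362,255,0),("tin",332,330,0),("wrench",324,245,0),("wrench2",328,192,0),("bottle",150,340,0),("vise L",393,255,.03),("rackR",291,256,.012)]: print(n,ray(c,u,w,z).round(3))
plan(.468,.2,.27,2)
plan(.48,.2,.27,92)
E
```

```text
handle [[ 0.46856151 -0.22505026  0.117     ]] block [[ 0.58849087 -0.22093337  0.045     ]] pad [[0.53589808 0.13535924 0.015     ]]
patch [ 0.535 -0.092  0.   ]
tin [ 0.352 -0.013  0.   ]
wrench [0.562 0.002 0.   ]
wrench2 [ 0.695 -0.011  0.   ]
bottle [0.337 0.435 0.   ]
vise L [ 0.531 -0.166  0.03 ]
rackR [0.535 0.084 0.012]
t 0.35 pos [0.2683 0.5643 0.1963] cur head 64.57 tilt 0.02 q7 -0.08 open 1.0
shift tool xyz [-0.2433  0.3368 -0.0736] yaw 62.57 force [-0.8  0.2  0.4]
t 0.35 pos [0.2683 0.5643 0.1963] cur head 64.57 tilt 0.02 q7 -0.08 open 1.0
shift tool xyz [-0.2382  0.3476 -0.0736] yaw -27.43 force [-0.8  0.2  0.4]
```

```bash
python3 -m inch '[{"z":-0.05},{"x":-0.243,"y":0.337,"z":-0.074,"yaw":62.57,"hand":0},{"x":-0.243,"y":0.337,"z":-0.074,"yaw":62.57,"hand":0},{"x":-0.243,"y":0.337,"z":-0.074,"yaw":62.57,"hand":0},{"x":-0.243,"y":0.337,"z":-0.074,"yaw":62.57,"hand":0},{"x":-0.243,"y":0.337,"z":-0.074,"yaw":62.57,"hand":0},{"x":-0.243,"y":0.337,"z":-0.074,"yaw":62.57,"hand":0},{"x":-0.243,"y":0.337,"z":-0.074,"yaw":62.57,"hand":0},{"x":-0.243,"y":0.337,"z":-0.074,"yaw":62.57,"hand":0},{"x":-0.243,"y":0.337,"z":-0.074,"yaw":62.57,"hand":0},{"x":-0.243,"y":0.337,"z":-0.074,"yaw":62.57,"hand":0}]'; python3 go.py .469 -.225 .24 2
```

```text
t 0.35 pos [0.2683 0.5643 0.1963] cur head 64.57 tilt 0.02 q7 -0.08 open 1.0
shift tool xyz [-0.6267  0.5202 -0.0434] yaw 62.57 force [-0.8  0.2  0.4]schema error: expected keys x, y, z, yaw, hand
```

Every key is required in every row, so I'll resend it in full.

```bash
python3 -m inch '[{"x":0,"y":0,"z":-0.05,"yaw":0,"hand":0},{"x":-0.243,"y":0.337,"z":-0.074,"yaw":62.57,"hand":0},{"x":-0.243,"y":0.337,"z":-0.074,"yaw":62.57,"hand":0},{"x":-0.243,"y":0.337,"z":-0.074,"yaw":62.57,"hand":0},{"x":-0.243,"y":0.337,"z":-0.074,"yaw":62.57,"hand":0},{"x":-0.243,"y":0.337,"z":-0.074,"yaw":62.57,"hand":0},{"x":-0.243,"y":0.337,"z":-0.074,"yaw":62.57,"hand":0},{"x":-0.243,"y":0.337,"z":-0.074,"yaw":62.57,"hand":0},{"x":-0.243,"y":0.337,"z":-0.074,"yaw":62.57,"hand":0},{"x":-0.243,"y":0.337,"z":-0.074,"yaw":62.57,"hand":0},{"x":-0.243,"y":0.337,"z":-0.074,"yaw":62.57,"hand":0}]'; python3 go.py .469 -.225 .24 2
```

```text
time: 1.45
tool_pos: [0.4698, 0.1973, 0.2711]
orientation: [3.141, 0.046, 0.002]
contact_force: [-0.3, 1.2, 0.1]
opening: 0.498
t 1.45 pos [0.4698 0.1973 0.2711] cur head 1.69 tilt 0.06 q7 -0.4 open 0.498
shift tool xyz [-0.0133  0.4221  0.0311] yaw -0.31 force [-0.3  1.2  0.1]
```

```bash
python3 -m inch '[{"x":-0.013,"y":0.422,"z":0.031,"yaw":-0.3,"hand":0},{"x":-0.013,"y":0.422,"z":0.031,"yaw":-0.3,"hand":0},{"x":-0.013,"y":0.422,"z":0.031,"yaw":-0.3,"hand":0},{"x":-0.013,"y":0.422,"z":0.031,"yaw":-0.3,"hand":0},{"x":-0.013,"y":0.422,"z":0.031,"yaw":-0.3,"hand":0},{"x":-0.013,"y":0.422,"z":0.031,"yaw":-0.3,"hand":0},{"x":-0.013,"y":0.422,"z":0.031,"yaw":-0.3,"hand":0},{"x":-0.013,"y":0.422,"z":0.031,"yaw":-0.3,"hand":0},{"x":-0.013,"y":0.422,"z":0.031,"yaw":-0.3,"hand":0},{"x":-0.013,"y":0.422,"z":0.031,"yaw":-0.3,"hand":0},{"x":-0.013,"y":0.422,"z":0.031,"yaw":-0.3,"hand":0}]'; python3 - <<'E'
from h import *
c=capture("wrist"); v=np.load("v.npy"); f=c["frame"].copy()
for b in [(-140,110,-55,55,30),(29,71,-30,30,117),(72,102,-25,25,117),(-77,-63,-25,25,117),(-2,36,-17,17,127.5)]:
    x0,x1,y0,y1,z=[q/1000 for q in b]
    q=proj(c,T2(*v,[(x0,y0,z),(x1,y0,z),(x1,y1,z),(x0,y1,z)]))
    cv2.polylines(f,[q.round().astype(int)],True,(255,0,0),1)
cv2.imwrite("pics/w1.png",f[:,:,::-1])
E
python3 go.py .469 -.225 .08 2
```

```text
time: 2.55
tool_pos: [0.4706, -0.2203, 0.2391]
orientation: [-3.14, -0.065, 0.001]
contact_force: [-1.4, 0.6, 0.0]
opening: 0.5
t 2.6 pos [ 0.4708 -0.2197  0.2392] cur head 2.44 tilt 0.06 q7 0.55 open 0.496
shift tool xyz [-0.0019  0.0053  0.1592] yaw 0.44 force [-0.6 -0.4 -0.4]
```

View pics/w1.png

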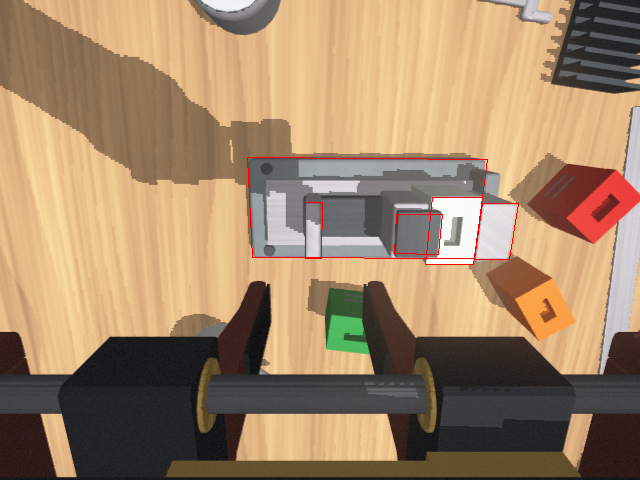

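The wrist view shows the vise at rows 155-260, the handle plate at columns 305-322 and the block at columns 430-478. The overlay is a few px low on the tall parts, so I'll enlarge and refine.

```bash
python3 - <<'E'
from h import *
import pickle
c=capture("wrist"); pickle.dump(c,open("w2.pkl","wb")); f=c["frame"]
a=cv2.resize(f[145:275,370:530],None,fx=5,fy=4.6,interpolation=cv2.INTER_CUBIC)
a=cv2.resize(f[145:275,370:530],None,fx=4.6,fy=4.6,interpolation=cv2.INTER_CUBIC)
b=cv2.resize(f[145:275,240:400],None,fx=4.6,fy=4.6,interpolation=cv2.INTER_CUBIC)
cv2.imwrite("pics/w2a.png",a[:,:,::-1]);cv2.imwrite("pics/w2b.png",b[:,:,::-1])
E
```

```text
(no output)
```

View pics/w2a.png

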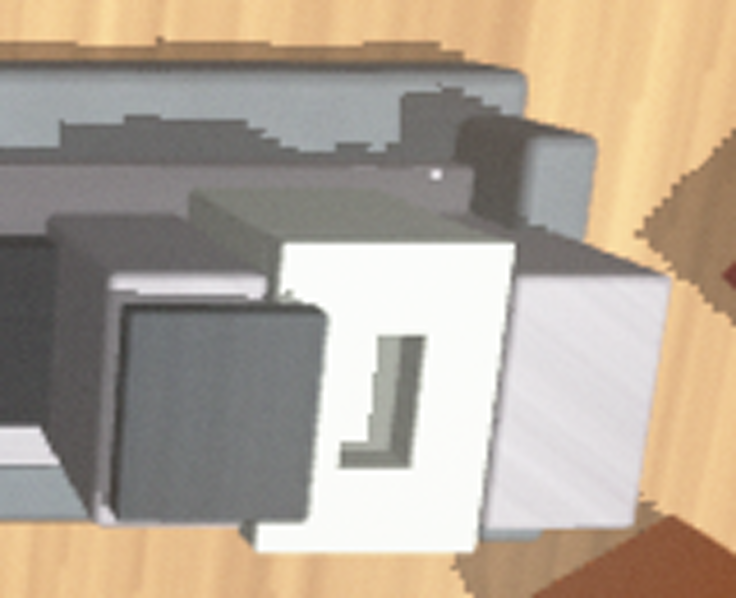

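View pics/w2b.png

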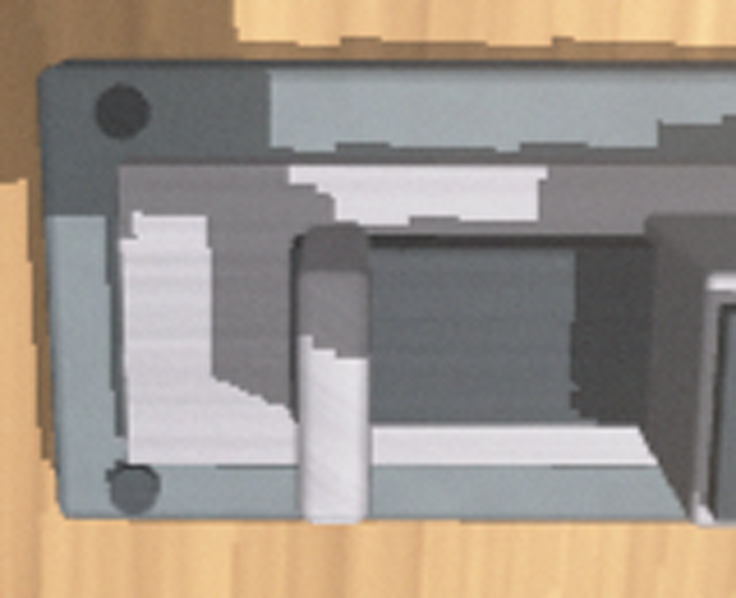

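```bash
cat > fitv.py <<'E'
from h import *
import pickle
from scipy.optimize import least_squares
c=pickle.load(open("w2.pkl","rb")); v0=np.load("v.npy")
s=4.6
A=[((282,242),(29,30)),((515,242),(71,30)),((475,551),(71,-30)),((255,551),(29,-30)),((668,277),(102,25)),((635,527),(102,-25)),((485,527),(72,-25))]
B=[((300,272),(-77,25)),((368,272),(-63,25)),((366,520),(-63,-25)),((303,520),(-77,-25))]
C=[((40,68),(-140,55)),((66,518),(-140,-55))]
px=[];P=[]
for L,o,z in ((A,(370,145),117),(B,(240,145),117),(C,(240,145),30)):
    for p,q in L: px.append((np.array(p)+.5)/s-.5+o); P.append((*q,z))
px=np.array(px);P=np.array(P)/1000.
for n in (len(P),11,4):
    r=least_squares(lambda p:(proj(c,T2(*p,P[:n]))-px[:n]).ravel(),v0); print(n,r.x.round(4),np.degrees(r.x[2]).round(2)); print(r.fun.reshape(-1,2).round(1).tolist())
    if n==11: w=r.x
print("handle",T2(*w,[(-.07,0,.117)]),"block",T2(*w,[(.05,0,.045)]))
np.save("vw.npy",w)
E
python3 fitv.py; python3 go.py .469 -.225 .08 2
```

```text
13 [ 0.5383 -0.2227  0.0395] 2.26
[[0.0, 0.1], [-0.7, 0.3], [-0.7, 0.2], [-0.3, 0.1], [2.0, -1.4], [0.3, 0.2], [-1.1, 0.1], [-0.0, -0.9], [1.8, -0.8], [1.8, 1.2], [-0.3, 1.2], [-1.5, -0.8], [-2.2, 1.0]]
11 [ 0.5381 -0.2227  0.0392] 2.25
[[-0.3, 0.1], [-0.9, 0.3], [-1.0, 0.2], [-0.5, 0.1], [1.8, -1.4], [0.1, 0.2], [-1.3, 0.1], [-0.3, -0.9], [1.5, -0.9], [1.6, 1.2], [-0.6, 1.1]]
4 [ 0.5387 -0.2227  0.0426] 2.44
[[0.3, 0.0], [-0.3, -0.0], [-0.2, -0.0], [0.2, -0.0]]
handle [[ 0.46815234 -0.22544833  0.117     ]] block [[ 0.58806021 -0.22074707  0.045     ]]
t 2.65 pos [ 0.4708 -0.2195  0.2393] cur head 2.48 tilt 0.06 q7 0.55 open 0.501
shift tool xyz [-0.002   0.0055  0.1593] yaw 0.48 force [ 0.3 -0.7  0.2]
```

```bash
python3 -m inch '[{"x":-0.003,"y":0.005,"z":0.05,"yaw":0,"hand":0},{"x":-0.003,"y":0.005,"z":0.1,"yaw":0,"hand":0},{"x":-0.003,"y":0.005,"z":0.13,"yaw":0,"hand":0},{"x":-0.003,"y":0.005,"z":0.156,"yaw":0,"hand":0},{"x":-0.003,"y":0.005,"z":0.156,"yaw":0,"hand":0},{"x":-0.003,"y":0.005,"z":0.156,"yaw":0,"hand":0.4},{"x":-0.003,"y":0.005,"z":0.156,"yaw":0,"hand":0.8},{"x":-0.003,"y":0.005,"z":0.156,"yaw":0,"hand":0.9},{"x":-0.003,"y":0.005,"z":0.156,"yaw":0,"hand":0.9}]'; python3 go.py .432 -.227 .085 2
```

```text
time: 3.55
tool_pos: [0.4681, -0.227, 0.0846]
orientation: [3.141, 0.064, 0.003]
contact_force: [0.8, -0.4, 1.2]
opening: 0.174
t 3.55 pos [ 0.4681 -0.227   0.0846] cur head 2.32 tilt 0.12 q7 0.72 open 0.174
shift tool xyz [-0.0361 -0.0015 -0.0004] yaw 0.32 force [ 0.8 -0.4  1.2]
```

```bash
python3 -m inch '[{"x":-0.006,"y":0,"z":0,"yaw":0,"hand":0.9},{"x":-0.012,"y":0,"z":0,"yaw":0,"hand":0.9},{"x":-0.018,"y":0,"z":0,"yaw":0,"hand":0.9},{"x":-0.024,"y":0,"z":0,"yaw":0,"hand":0.9},{"x":-0.029,"y":0,"z":0,"yaw":0,"hand":0.9},{"x":-0.033,"y":0,"z":0,"yaw":0,"hand":0.9},{"x":-0.036,"y":0,"z":0,"yaw":0,"hand":0.9},{"x":-0.036,"y":0,"z":0,"yaw":0,"hand":0.9},{"x":-0.036,"y":0,"z":0,"yaw":0,"hand":0.9}]'; python3 go.py .432 -.227 .085 2
```

```text
time: 4.45
tool_pos: [0.4334, -0.2284, 0.0845]
orientation: [3.14, 0.064, 0.007]
contact_force: [6.2, 2.2, 3.4]
opening: 0.157
t 4.45 pos [ 0.4334 -0.2284  0.0845] cur head 2.33 tilt 0.25 q7 0.74 open 0.157
shift tool xyz [-0.0013 -0.0015 -0.0005] yaw 0.33 force [6.2 2.2 3.4]
```

```bash
python3 -m inch '[{"x":-0.002,"y":0,"z":0,"yaw":0,"hand":0.9},{"x":-0.003,"y":0,"z":0,"yaw":0,"hand":0.9},{"x":-0.003,"y":0,"z":0,"yaw":0,"hand":0.9},{"x":0.0,"y":0,"z":0,"yaw":0,"hand":0.1},{"x":0,"y":0,"z":0,"yaw":0,"hand":0},{"x":0,"y":0,"z":0,"yaw":0,"hand":0},{"x":0,"y":0,"z":-0.05,"yaw":0,"hand":0},{"x":0,"y":0,"z":-0.1,"yaw":0,"hand":0},{"x":0,"y":0,"z":-0.14,"yaw":0,"hand":0},{"x":0,"y":0,"z":-0.14,"yaw":0,"hand":0}]'; python3 - <<'E'
from h import *
import pickle
from go import plan
c=capture("wrist"); pickle.dump(c,open("w3.pkl","wb")); cv2.imwrite("pics/w3.png",c["frame"][:,:,::-1])
plan(.5883,-.2207,.24,92.4)
E
```

```text
time: 5.45
tool_pos: [0.4329, -0.2302, 0.2281]
orientation: [3.14, 0.061, 0.011]
contact_force: [0.4, -0.3, 0.0]
opening: 0.5
t 5.5 pos [ 0.4319 -0.2292  0.2256] cur head 2.27 tilt 0.24 q7 0.57 open 0.495
shift tool xyz [ 0.1567 -0.0023 -0.0138] yaw 89.87 force [-1.1  0.7 -0.6]
```

View pics/w3.png

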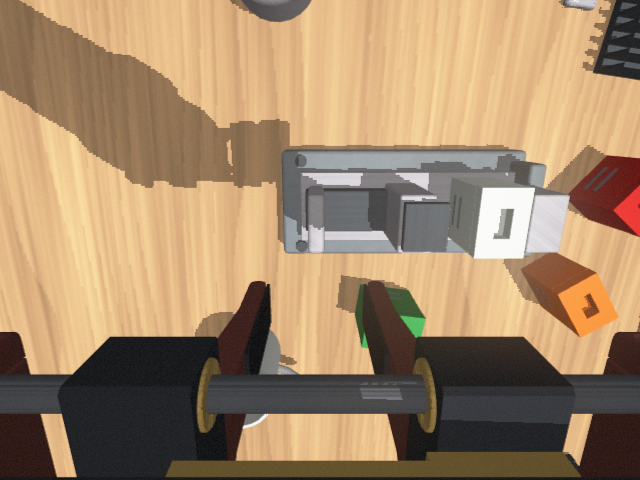

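The jaw is open, with a gap at columns 450-475 between the lip and the block, and the block is still standing at (502,218). Now over the block with a quarter turn.

```bash
python3 -m inch '[{"x":0.05,"y":-0.002,"z":-0.014,"yaw":8.5,"hand":-1},{"x":0.1,"y":-0.002,"z":-0.014,"yaw":17,"hand":-1},{"x":0.157,"y":-0.002,"z":-0.014,"yaw":25.5,"hand":-1},{"x":0.157,"y":-0.002,"z":-0.014,"yaw":34,"hand":-1},{"x":0.157,"y":-0.002,"z":-0.014,"yaw":42.5,"hand":-1},{"x":0.157,"y":-0.002,"z":-0.014,"yaw":51,"hand":-1},{"x":0.157,"y":-0.002,"z":-0.014,"yaw":59.5,"hand":-1},{"x":0.157,"y":-0.002,"z":-0.014,"yaw":68,"hand":-1},{"x":0.157,"y":-0.002,"z":-0.014,"yaw":76.5,"hand":-1},{"x":0.157,"y":-0.002,"z":-0.014,"yaw":85,"hand":-1},{"x":0.157,"y":-0.002,"z":-0.014,"yaw":89.87,"hand":-1},{"x":0.157,"y":-0.002,"z":-0.014,"yaw":89.87,"hand":-1}]'; python3 - <<'E'
from h import *
import pickle
from go import plan
plan(.5883,-.2207,.075,92.4)
c=capture("wrist"); pickle.dump(c,open("w4.pkl","wb")); f=c["frame"].copy()
for v,b in [((.5387,-.2227,.0426),(29,71,-30,30,117))]:
    x0,x1,y0,y1,z=[q/1000 for q in b]
    q=proj(c,T2(*v,[(x0,y0,z),(x1,y0,z),(x1,y1,z),(x0,y1,z)]))
    cv2.polylines(f,[q.round().astype(int)],True,(255,0,0),1)
cv2.imwrite("pics/w4.png",f[:,:,::-1])
plan(.5883,-.2207,.075,92.4)
E
```

```text
time: 6.7
tool_pos: [0.587, -0.2201, 0.2356]
orientation: [2.264, -2.175, -0.004]
contact_force: [1.4, -1.0, -0.3]
opening: 0.999
t 6.7 pos [ 0.587  -0.2201  0.2356] cur head -87.69 tilt 0.19 q7 -0.81 open 0.999
shift tool xyz [ 0.0007 -0.0018  0.1606] yaw -0.09 force [ 1.4 -1.  -0.3]
t 6.75 pos [ 0.5871 -0.2202  0.2359] cur head -87.5 tilt 0.16 q7 -0.81 open 0.997
shift tool xyz [ 0.0006 -0.0016  0.1609] yaw 0.1 force [0.8 0.6 0.1]
```

View pics/w4.png

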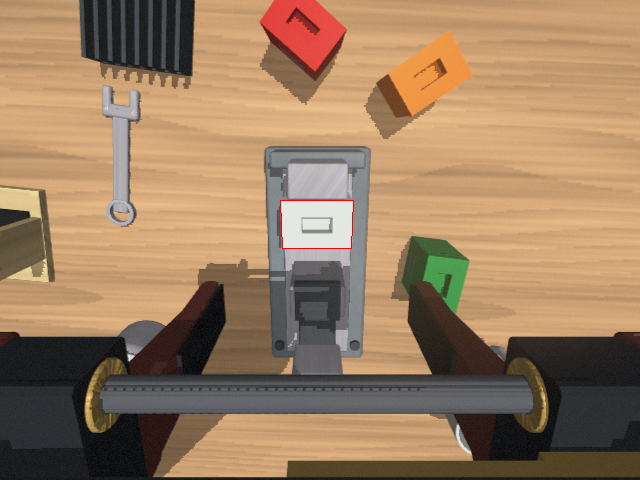

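The overlay sits exactly on the white block (rows 200-248, columns 281-353). Descend and grip.

```bash
python3 -m inch '[{"x":0.001,"y":-0.001,"z":0.05,"yaw":0,"hand":-1},{"x":0.001,"y":-0.001,"z":0.1,"yaw":0,"hand":-1},{"x":0.001,"y":-0.001,"z":0.13,"yaw":0,"hand":-1},{"x":0.001,"y":-0.001,"z":0.155,"yaw":0,"hand":-1},{"x":0.001,"y":-0.001,"z":0.165,"yaw":0,"hand":-1},{"x":0.001,"y":-0.001,"z":0.165,"yaw":0,"hand":-1},{"x":0.001,"y":-0.001,"z":0.165,"yaw":0,"hand":-1}]'; python3 go.py .5883 -.2207 .07 92.4
```

```text
time: 7.45
tool_pos: [0.5895, -0.2217, 0.0735]
orientation: [-2.268, 2.173, -0.002]
contact_force: [-0.4, 0.7, 0.3]
opening: 1.0
t 7.45 pos [ 0.5895 -0.2217  0.0735] cur head -87.54 tilt 0.06 q7 -0.69 open 1.0
shift tool xyz [-0.0011  0.0012  0.0035] yaw 0.06 force [-0.4  0.7  0.3]
```

```bash
python3 -m inch '[{"x":-0.001,"y":0.001,"z":0.002,"yaw":0,"hand":-0.3},{"x":-0.001,"y":0.001,"z":0.002,"yaw":0,"hand":-0.1},{"x":-0.001,"y":0.001,"z":0.002,"yaw":0,"hand":0.5},{"x":-0.001,"y":0.001,"z":0.002,"yaw":0,"hand":0.5},{"x":-0.001,"y":0.001,"z":0.002,"yaw":0,"hand":0.5},{"x":-0.001,"y":0.001,"z":0.002,"yaw":0,"hand":0.5}]'; python3 go.py .5883 -.2207 .165 92.4
```

```text
time: 8.05
tool_pos: [0.5885, -0.2202, 0.071]
orientation: [-2.268, 2.173, -0.001]
contact_force: [-0.2, 1.1, 4.6]
opening: 0.685
t 8.05 pos [ 0.5885 -0.2202  0.071 ] cur head -87.56 tilt 0.04 q7 -0.69 open 0.685
shift tool xyz [ 0.0005  0.0001 -0.094 ] yaw 0.04 force [-0.2  1.1  4.6]
```

```bash
python3 -m inch '[{"x":0,"y":0,"z":-0.005,"yaw":0,"hand":0.5},{"x":0,"y":0,"z":-0.015,"yaw":0,"hand":0.5},{"x":0,"y":0,"z":-0.03,"yaw":0,"hand":0.5},{"x":0,"y":0,"z":-0.05,"yaw":0,"hand":0.5},{"x":0,"y":0,"z":-0.07,"yaw":0,"hand":0.5},{"x":0,"y":0,"z":-0.09,"yaw":0,"hand":0.5},{"x":0,"y":0,"z":-0.105,"yaw":0,"hand":0.5},{"x":0,"y":0,"z":-0.11,"yaw":0,"hand":0.5},{"x":0,"y":0,"z":-0.11,"yaw":0,"hand":0.5}]'; python3 go.py .535 -.087 .18 92.4; python3 - <<'E'
from h import *
c=capture("scene"); f=c["frame"][180:360,180:420]
cv2.imwrite("pics/s5.png",cv2.resize(f,None,fx=3,fy=3)[:,:,::-1])
E
```

```text
time: 8.95
tool_pos: [0.5884, -0.2202, 0.1813]
orientation: [-2.268, 2.173, -0.001]
contact_force: [-0.0, 0.3, -3.3]
opening: 0.68
t 8.95 pos [ 0.5884 -0.2202  0.1813] cur head -87.56 tilt 0.07 q7 -0.77 open 0.68
shift tool xyz [-0.1354  0.0477  0.0012] yaw 0.04 force [-0.   0.3 -3.3]
```

View pics/s5.png

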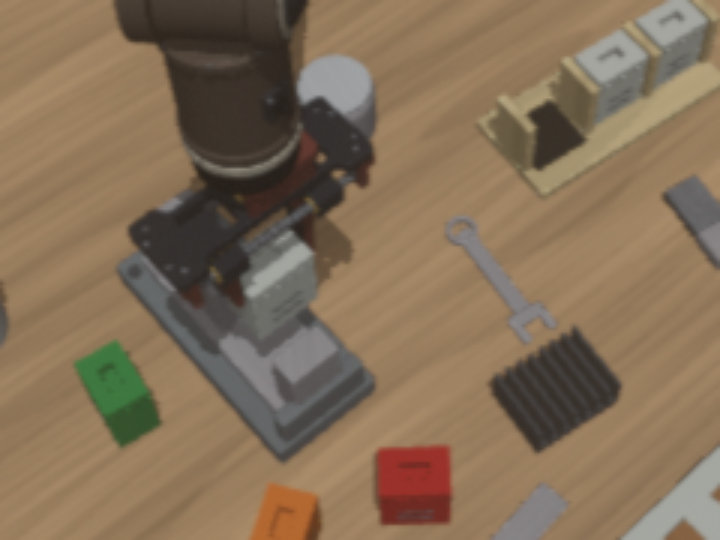

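The block hangs upright, clear of the vise. Carry it to the free patch, pre-turning it to the rack's angle.

```bash
python3 -m inch '[{"x":-0.02,"y":0.007,"z":0,"yaw":1,"hand":0.5},{"x":-0.05,"y":0.018,"z":0,"yaw":2,"hand":0.5},{"x":-0.085,"y":0.03,"z":0,"yaw":3.5,"hand":0.5},{"x":-0.115,"y":0.04,"z":0,"yaw":5,"hand":0.5},{"x":-0.135,"y":0.048,"z":0,"yaw":5.64,"hand":0.5},{"x":-0.135,"y":0.048,"z":0,"yaw":5.64,"hand":0.5},{"x":-0.135,"y":0.048,"z":0.03,"yaw":5.64,"hand":0.5},{"x":-0.135,"y":0.048,"z":0.07,"yaw":5.64,"hand":0.5},{"x":-0.135,"y":0.048,"z":0.1,"yaw":5.64,"hand":0.5},{"x":-0.135,"y":0.048,"z":0.125,"yaw":5.64,"hand":0.5},{"x":-0.135,"y":0.048,"z":0.14,"yaw":5.64,"hand":0.5},{"x":-0.135,"y":0.048,"z":0.14,"yaw":5.64,"hand":0.5}]'; python3 go.py .535 -.087 .0265 86.8; python3 - <<'E'
from h import *
c=capture("scene"); f=c["frame"][180:360,180:420]
cv2.imwrite("pics/s6.png",cv2.resize(f,None,fx=3,fy=3)[:,:,::-1])
E
```

```text
time: 10.2
tool_pos: [0.5331, -0.0879, 0.0387]
orientation: [2.155, -2.281, -0.003]
contact_force: [-0.7, -0.9, -2.1]
opening: 0.681
t 10.2 pos [ 0.5331 -0.0879  0.0387] cur head -93.25 tilt 0.2 q7 -0.91 open 0.681
shift tool xyz [-0.0011 -0.0018  0.0122] yaw -0.05 force [-0.7 -0.9 -2.1]
```

View pics/s6.png

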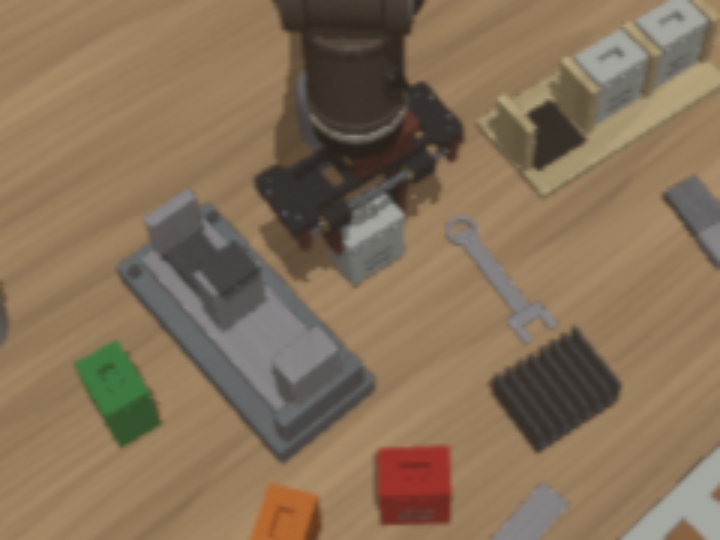

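The patch is clear and the jaw has stayed open. About 12 mm is left to lower.

```bash
python3 -m inch '[{"x":0,"y":0,"z":0.004,"yaw":0,"hand":0.5},{"x":0,"y":0,"z":0.008,"yaw":0,"hand":0.5},{"x":0,"y":0,"z":0.01,"yaw":0,"hand":0.5},{"x":0,"y":0,"z":0.012,"yaw":0,"hand":0.5},{"x":0,"y":0,"z":0.012,"yaw":0,"hand":0.5}]'; python3 go.py .535 -.087 .0265 86.8
```

```text
time: 10.75
tool_pos: [0.5345, -0.0872, 0.0285]
orientation: [-2.159, 2.282, 0.0]
contact_force: [1.1, 0.9, -2.4]
opening: 0.68
t 10.75 pos [ 0.5345 -0.0872  0.0285] cur head -93.19 tilt 0.01 q7 -0.89 open 0.68
shift tool xyz [-0.0002 -0.0005  0.002 ] yaw 0.01 force [ 1.1  0.9 -2.4]
```

```bash
python3 -m inch '[{"x":0,"y":0,"z":0.001,"yaw":0,"hand":0.5},{"x":0,"y":0,"z":0.002,"yaw":0,"hand":0.5},{"x":0,"y":0,"z":0.003,"yaw":0,"hand":0.5},{"x":0,"y":0,"z":0.003,"yaw":0,"hand":0.5}]'; python3 go.py .535 -.087 .0265 86.8
```

```text
time: 11.15
tool_pos: [0.5346, -0.0873, 0.0259]
orientation: [-2.158, 2.282, 0.0]
contact_force: [-2.5, 1.8, 3.4]
opening: 0.681
t 11.15 pos [ 0.5346 -0.0873  0.0259] cur head -93.22 tilt 0.04 q7 -0.89 open 0.681
shift tool xyz [-0.0003 -0.0004 -0.0006] yaw -0.02 force [-2.5  1.8  3.4]
```

Now it rests on the bench (vertical force went from -2.4 to +3.4 N). Release and rise.

```bash
python3 -m inch '[{"x":0,"y":0,"z":0,"yaw":0,"hand":-0.5},{"x":0,"y":0,"z":0,"yaw":0,"hand":-0.8},{"x":0,"y":0,"z":0,"yaw":0,"hand":-0.8},{"x":0,"y":0,"z":0,"yaw":0,"hand":-0.8},{"x":0,"y":0,"z":-0.03,"yaw":0,"hand":-0.8},{"x":0,"y":0,"z":-0.07,"yaw":0,"hand":-0.8},{"x":0,"y":0,"z":-0.12,"yaw":0,"hand":-0.8},{"x":0,"y":0,"z":-0.17,"yaw":0,"hand":-0.8},{"x":0,"y":0,"z":-0.19,"yaw":0,"hand":-0.8},{"x":0,"y":0,"z":-0.19,"yaw":0,"hand":-0.8},{"x":0,"y":0,"z":-0.19,"yaw":0,"hand":-0.8}]'; python3 - <<'E'
from h import *
import pickle
c=capture("wrist"); pickle.dump(c,open("w7.pkl","wb")); f=c["frame"].copy()
x0,x1,y0,y1,z=-.021,.021,-.03,.03,.072
q=proj(c,T2(.5346,-.0873,np.radians(-3.22),[(x0,y0,z),(x1,y0,z),(x1,y1,z),(x0,y1,z)]))
cv2.polylines(f,[q.round().astype(int)],True,(255,0,0),1)
cv2.imwrite("pics/w7.png",f[:,:,::-1])
from go import plan
plan(.535,-.087,.2,-3.2)
E
```

```text
time: 12.25
tool_pos: [0.5343, -0.0868, 0.2151]
orientation: [-2.159, 2.282, 0.001]
contact_force: [-0.4, 0.4, -0.6]
opening: 0.897
t 12.3 pos [ 0.5339 -0.0868  0.2145] cur head -93.18 tilt 0.08 q7 -1.1 open 0.897
shift tool xyz [ 0.0002 -0.0011  0.0145] yaw -89.98 force [-0.5  0.4 -0.3]
```

View pics/w7.png

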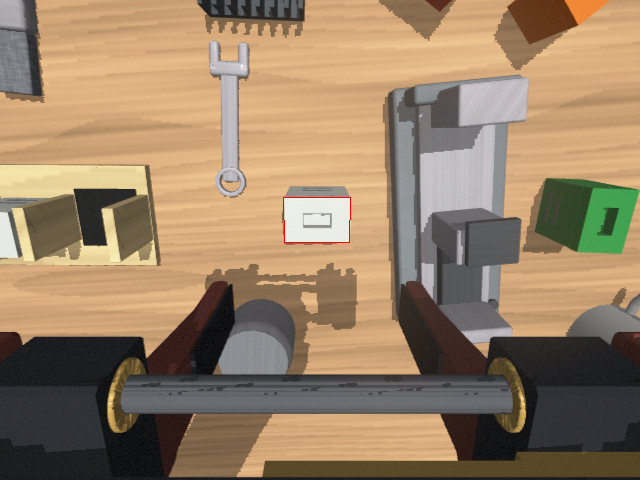

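The block is standing on the bench exactly on the overlay (columns 284-350, rows 197-242). Turn the grip by a quarter.

```bash
python3 -m inch '[{"x":0,"y":-0.001,"z":0,"yaw":-8.5,"hand":-0.8},{"x":0,"y":-0.001,"z":0,"yaw":-17,"hand":-0.8},{"x":0,"y":-0.001,"z":0,"yaw":-25.5,"hand":-0.8},{"x":0,"y":-0.001,"z":0,"yaw":-34,"hand":-0.8},{"x":0,"y":-0.001,"z":0,"yaw":-42.5,"hand":-0.8},{"x":0,"y":-0.001,"z":0,"yaw":-51,"hand":-0.8},{"x":0,"y":-0.001,"z":0,"yaw":-59.5,"hand":-0.8},{"x":0,"y":-0.001,"z":0,"yaw":-68,"hand":-0.8},{"x":0,"y":-0.001,"z":0,"yaw":-76.5,"hand":-0.8},{"x":0,"y":-0.001,"z":0,"yaw":-85,"hand":-0.8},{"x":0,"y":-0.001,"z":0,"yaw":-90,"hand":-0.8},{"x":0,"y":-0.001,"z":0,"yaw":-90,"hand":-0.8}]'; python3 go.py .5346 -.0873 .027 -3.2
```

```text
time: 13.5
tool_pos: [0.5345, -0.0873, 0.214]
orientation: [-3.14, 0.086, 0.004]
contact_force: [-0.1, -0.5, -0.1]
opening: 0.901
t 13.5 pos [ 0.5345 -0.0873  0.214 ] cur head -3.15 tilt 0.15 q7 0.26 open 0.901
shift tool xyz [ 0.0006 -0.      0.187 ] yaw 0.05 force [-0.1 -0.5 -0.1]
```

```bash
python3 -m inch '[{"x":0.0005,"y":0,"z":0.05,"yaw":0,"hand":-0.8},{"x":0.0005,"y":0,"z":0.1,"yaw":0,"hand":-0.8},{"x":0.0005,"y":0,"z":0.13,"yaw":0,"hand":-0.8},{"x":0.0005,"y":0,"z":0.155,"yaw":0,"hand":-0.8},{"x":0.0005,"y":0,"z":0.175,"yaw":0,"hand":-0.8},{"x":0.0005,"y":0,"z":0.186,"yaw":0,"hand":-0.8},{"x":0.0005,"y":0,"z":0.186,"yaw":0,"hand":-0.8},{"x":0.0005,"y":0,"z":0.186,"yaw":0,"hand":-0.8}]'; python3 go.py .5346 -.0873 .027 -3.2
```

```text
time: 14.3
tool_pos: [0.5361, -0.0876, 0.0298]
orientation: [3.14, -0.09, -0.0]
contact_force: [0.9, -0.1, -0.0]
opening: 0.898
t 14.3 pos [ 0.5361 -0.0876  0.0298] cur head -3.27 tilt 0.02 q7 0.44 open 0.898
shift tool xyz [-0.0015 -0.0003  0.0028] yaw -0.07 force [ 0.9 -0.1 -0. ]
```

```bash
python3 -m inch '[{"x":-0.0015,"y":0,"z":0,"yaw":0,"hand":-0.4},{"x":-0.0015,"y":0,"z":0,"yaw":0,"hand":-0.1},{"x":-0.0015,"y":0,"z":0,"yaw":0,"hand":0.1},{"x":-0.0015,"y":0,"z":0,"yaw":0,"hand":0.6},{"x":-0.0015,"y":0,"z":0,"yaw":0,"hand":0.6},{"x":-0.0015,"y":0,"z":0,"yaw":0,"hand":0.6}]'; python3 go.py .5346 -.0873 .16 -3.2
```

```text
time: 14.9
tool_pos: [0.5346, -0.0872, 0.0298]
orientation: [-3.14, 0.088, -0.0]
contact_force: [-0.5, 0.8, 3.3]
opening: 0.474
t 14.9 pos [ 0.5346 -0.0872  0.0298] cur head -3.21 tilt 0.02 q7 0.45 open 0.474
shift tool xyz [ 0.      0.     -0.1302] yaw -0.01 force [-0.5  0.8  3.3]
```

Gripped across 42 mm. Lift and move toward the rack, stopping short to look at the bay.

```bash
python3 -m inch '[{"x":0,"y":0,"z":-0.005,"yaw":0,"hand":0.6},{"x":0,"y":0,"z":-0.02,"yaw":0,"hand":0.6},{"x":0,"y":0,"z":-0.045,"yaw":0,"hand":0.6},{"x":0,"y":0,"z":-0.075,"yaw":0,"hand":0.6},{"x":0,"y":0,"z":-0.105,"yaw":0,"hand":0.6},{"x":0,"y":0,"z":-0.13,"yaw":0,"hand":0.6},{"x":0,"y":-0.02,"z":-0.14,"yaw":0,"hand":0.6},{"x":0,"y":-0.05,"z":-0.14,"yaw":0,"hand":0.6},{"x":0,"y":-0.07,"z":-0.14,"yaw":0,"hand":0.6},{"x":0,"y":-0.08,"z":-0.14,"yaw":0,"hand":0.6},{"x":0,"y":-0.08,"z":-0.14,"yaw":0,"hand":0.6},{"x":0,"y":-0.08,"z":-0.14,"yaw":0,"hand":0.6}]'; cat > rk.py <<'E'
import sys,pickle
from h import *
from go import plan
r=np.load("r.npy"); c=capture("wrist"); pickle.dump(c,open("rk.pkl","wb"));f=c["frame"].copy()
S=1
def box(p,b,col):
    x0,x1,y0,y1,z=[q/1000 for q in b]
    q=proj(c,T2(*p,[(x0,y0,z),(x1,y0,z),(x1,y1,z),(x0,y1,z)]))
    cv2.polylines(f,[q.round().astype(int)],True,col,1)
for b in [(-55,55,-122,122,12),(-31,31,-110,-46,15)]+[(-25,25,y-5,y+5,84) for y in(-117,-39,39,117)]+[(-21,21,y-30,y+30,87) for y in (0,78)]: box(r,b,(0,0,255))
cv2.imwrite(f"pics/{sys.argv[1]}.png",f[:,:,::-1]); cv2.imwrite(f"pics/{sys.argv[1]}_raw.png",c["frame"][:,:,::-1])
plan(.5359,.1354,.17,-3.2)
E
python3 rk.py w8
```

```text
time: 16.1
tool_pos: [0.5388, -0.0086, 0.1698]
orientation: [3.14, -0.089, 0.0]
contact_force: [1.0, 0.0, -2.3]
opening: 0.475
t 16.15 pos [ 0.5388 -0.0089  0.1698] cur head -3.3 tilt 0.04 q7 0.14 open 0.477
shift tool xyz [-0.0112 -0.1439 -0.0003] yaw -0.1 force [-1.5  0.1 -2.7]
```

View pics/w8.png

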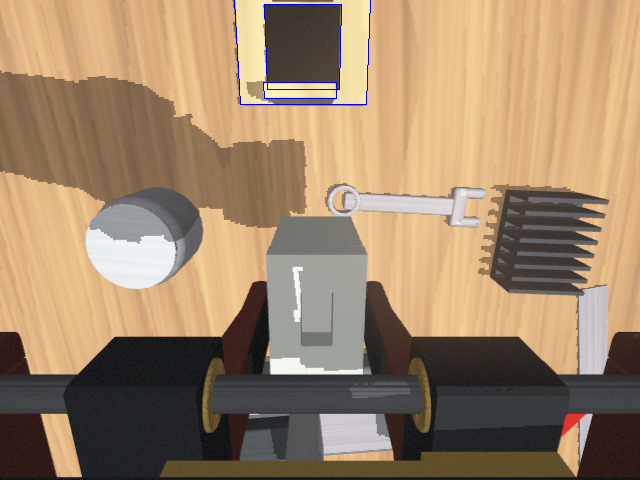

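```bash
python3 - <<'E'
import cv2
a=cv2.imread("pics/w8_raw.png")[0:112,225:385]; b=cv2.imread("pics/w8.png")[0:112,225:385]
import numpy as np
cv2.imwrite("pics/w8c.png",cv2.resize(np.hstack([a,b]),None,fx=2.5,fy=5,interpolation=cv2.INTER_CUBIC))
cv2.imwrite("pics/w8d.png",cv2.resize(a,None,fx=5,fy=5,interpolation=cv2.INTER_CUBIC))
E
```

```text
(no output)
```

View pics/w8d.png

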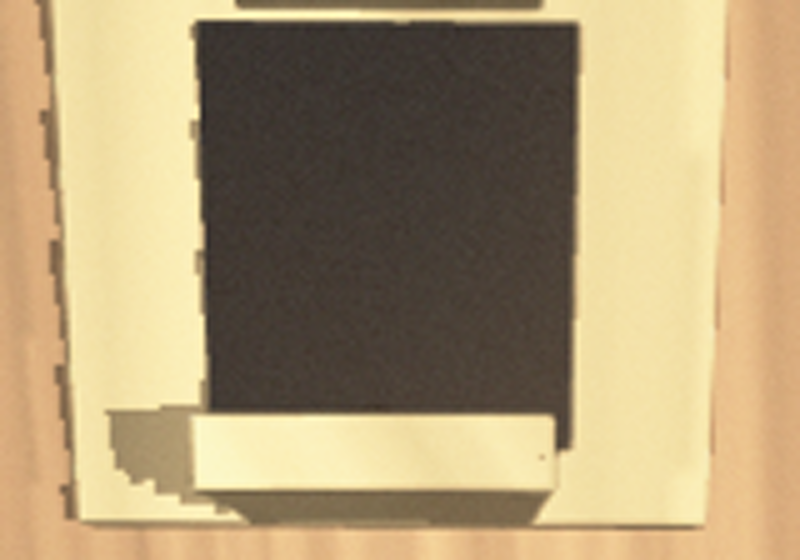

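```bash
python3 - <<'E'
from h import *
import pickle
from scipy.optimize import least_squares
c=pickle.load(open("rk.pkl","rb")); r0=np.load("r.npy")
D=[((197,21),(-31,-46,15)),((579,22),(31,-46,15)),((571,450),(31,-110,15)),((80,522),(-55,-122,12)),((704,526),(55,-122,12)),((193,413),(-25,-112,84)),((556,415),(25,-112,84)),((551,490),(25,-122,84)),((196,490),(-25,-122,84))]
px=np.array([(np.array(p)+.5)/5-.5+(225,0) for p,_ in D]);P=np.array([q for _,q in D])/1000.
r=least_squares(lambda p:(proj(c,T2(*p,P))-px).ravel(),r0,loss="soft_l1")
print(r.x.round(4),np.degrees(r.x[2]).round(2),r.fun.reshape(-1,2).round(1).tolist())
print(T2(*r.x,[(0,-.078,.015)]),T2(*r0,[(0,-.078,.015)]))
E
```

```text
[ 0.5406  0.2131 -0.0611] -3.5 [[-0.2, 0.0], [0.3, 0.2], [0.2, -0.2], [-0.6, 0.1], [0.6, -0.1], [-0.6, -0.2], [0.2, -0.3], [0.9, 0.4], [-0.7, 0.1]]
[[0.53583398 0.13521754 0.015     ]] [[0.53589808 0.13535924 0.015     ]]
```

The wrist fit agrees with the top fit within 0.2 mm, giving a pad centre of (0.5358, 0.1353). Moving over it.

```bash
python3 -m inch '[{"x":-0.003,"y":-0.03,"z":0,"yaw":0,"hand":0.6},{"x":-0.006,"y":-0.07,"z":0,"yaw":0,"hand":0.6},{"x":-0.009,"y":-0.11,"z":0,"yaw":0,"hand":0.6},{"x":-0.0112,"y":-0.135,"z":0,"yaw":0,"hand":0.6},{"x":-0.0112,"y":-0.1439,"z":0,"yaw":0,"hand":0.6},{"x":-0.0112,"y":-0.1439,"z":0,"yaw":0,"hand":0.6},{"x":-0.0112,"y":-0.1439,"z":0,"yaw":0,"hand":0.6}]'; python3 go.py .5358 .1353 .11 -3.35
```

```text
time: 16.85
tool_pos: [0.5361, 0.1345, 0.1696]
orientation: [3.139, -0.092, 0.0]
contact_force: [0.0, -0.6, -2.7]
opening: 0.479
t 16.85 pos [0.5361 0.1345 0.1696] cur head -3.35 tilt 0.06 q7 -0.12 open 0.479
shift tool xyz [-0.0004 -0.0009  0.0596] yaw 0.0 force [ 0.  -0.6 -2.7]
```

```bash
python3 -m inch '[{"x":0,"y":-0.001,"z":0.02,"yaw":0,"hand":0.6},{"x":0,"y":-0.001,"z":0.045,"yaw":0,"hand":0.6},{"x":0,"y":-0.001,"z":0.05,"yaw":0,"hand":0.6},{"x":0,"y":-0.001,"z":0.05,"yaw":0,"hand":0.6}]'; python3 go.py .5358 .1353 .0448 -3.35; python3 - <<'E'
from h import *
c=capture("scene"); f=c["frame"][150:270,290:450]
cv2.imwrite("pics/s9.png",cv2.resize(f,None,fx=5,fy=5,interpolation=cv2.INTER_CUBIC)[:,:,::-1])
E
```

```text
time: 17.25
tool_pos: [0.5357, 0.1359, 0.1192]
orientation: [3.139, -0.092, -0.002]
contact_force: [0.6, 0.4, -2.2]
opening: 0.474
t 17.25 pos [0.5357 0.1359 0.1192] cur head -3.35 tilt 0.1 q7 -0.08 open 0.474
shift tool xyz [0.0003 0.0005 0.0744] yaw -0.0 force [ 0.6  0.4 -2.2]
```

View pics/s9.png

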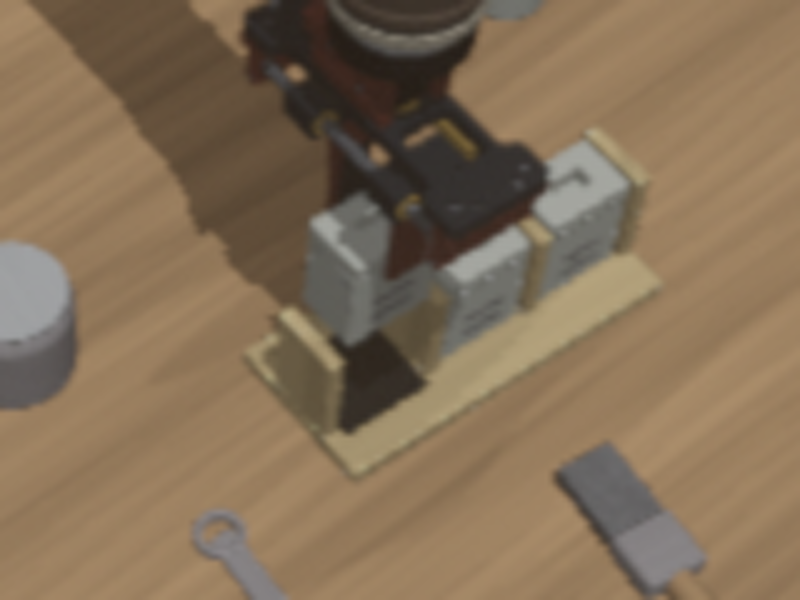

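The block hangs above the dark pad, between its dividers. Lowering.

```bash
python3 -m inch '[{"x":0,"y":0.0005,"z":0.01,"yaw":0,"hand":0.6},{"x":0,"y":0.0005,"z":0.022,"yaw":0,"hand":0.6},{"x":0,"y":0.0005,"z":0.036,"yaw":0,"hand":0.6},{"x":0,"y":0.0005,"z":0.05,"yaw":0,"hand":0.6},{"x":0,"y":0.0005,"z":0.06,"yaw":0,"hand":0.6},{"x":0,"y":0.0005,"z":0.066,"yaw":0,"hand":0.6},{"x":0,"y":0.0005,"z":0.066,"yaw":0,"hand":0.6}]'; python3 go.py .5358 .1353 .0448 -3.35
```

```text
time: 18.0
tool_pos: [0.5353, 0.1371, 0.0525]
orientation: [3.139, -0.088, -0.002]
contact_force: [-0.3, 0.3, -3.3]
opening: 0.479
t 18.0 pos [0.5353 0.1371 0.0525] cur head -3.21 tilt 0.1 q7 -0.02 open 0.479
shift tool xyz [0.0006 0.0017 0.0077] yaw 0.14 force [-0.3  0.3 -3.3]
```

```bash
python3 -m inch '[{"x":0.0006,"y":0.0017,"z":0.001,"yaw":0.1,"hand":0.6},{"x":0.0006,"y":0.0017,"z":0.003,"yaw":0.1,"hand":0.6},{"x":0.0006,"y":0.0017,"z":0.005,"yaw":0.1,"hand":0.6},{"x":0.0006,"y":0.0017,"z":0.0065,"yaw":0.1,"hand":0.6},{"x":0.0006,"y":0.0017,"z":0.0075,"yaw":0.1,"hand":0.6},{"x":0.0006,"y":0.0017,"z":0.0075,"yaw":0.1,"hand":0.6}]'; python3 go.py .5358 .1353 .0448 -3.35
```

```text
time: 18.6
tool_pos: [0.5363, 0.1357, 0.046]
orientation: [-3.14, 0.09, 0.0]
contact_force: [0.2, 0.2, -2.5]
opening: 0.474
t 18.6 pos [0.5363 0.1357 0.046 ] cur head -3.3 tilt 0.0 q7 -0.01 open 0.474
shift tool xyz [-0.0005  0.0004  0.0012] yaw 0.05 force [ 0.2  0.2 -2.5]
```

```bash
python3 -m inch '[{"x":0,"y":0,"z":0.001,"yaw":0,"hand":0.6},{"x":0,"y":0,"z":0.002,"yaw":0,"hand":0.6},{"x":0,"y":0,"z":0.002,"yaw":0,"hand":0.6}]'; python3 go.py .5358 .1353 .0448 -3.35
```

```text
time: 18.9
tool_pos: [0.5365, 0.1357, 0.0447]
orientation: [-3.14, 0.091, -0.0]
contact_force: [-2.3, -0.4, 5.2]
opening: 0.478
t 18.9 pos [0.5365 0.1357 0.0447] cur head -3.31 tilt 0.04 q7 -0.01 open 0.478
shift tool xyz [-0.0006  0.0004 -0.0001] yaw 0.04 force [-2.3 -0.4  5.2]
```

It sits on the pad (force from -2.5 to +5.2 N). Release and retreat, with the camera placed so I can check.

```bash
python3 -m inch '[{"x":0,"y":0,"z":0,"yaw":0,"hand":0},{"x":0,"y":0,"z":0,"yaw":0,"hand":-0.5},{"x":0,"y":0,"z":0,"yaw":0,"hand":-0.6},{"x":0,"y":0,"z":0,"yaw":0,"hand":-0.6},{"x":0,"y":0,"z":-0.03,"yaw":0,"hand":-0.6},{"x":0,"y":0,"z":-0.07,"yaw":0,"hand":-0.6},{"x":0,"y":0,"z":-0.12,"yaw":0,"hand":-0.6},{"x":0,"y":0,"z":-0.16,"yaw":0,"hand":-0.6},{"x":0,"y":0.04,"z":-0.19,"yaw":0,"hand":-0.6},{"x":0,"y":0.08,"z":-0.2,"yaw":0,"hand":-0.6},{"x":0,"y":0.1,"z":-0.2,"yaw":0,"hand":-0.6},{"x":0,"y":0.1,"z":-0.2,"yaw":0,"hand":-0.6}]'
python3 -m inch '[{"x":-0.12,"y":0.04,"z":0,"yaw":0,"hand":-0.6},{"x":-0.12,"y":0.04,"z":0,"yaw":0,"hand":-0.6},{"x":-0.12,"y":0.04,"z":0,"yaw":0,"hand":-0.6},{"x":-0.12,"y":0.04,"z":0,"yaw":0,"hand":-0.6},{"x":-0.12,"y":0.04,"z":0,"yaw":0,"hand":-0.6},{"x":-0.12,"y":0.04,"z":0,"yaw":0,"hand":-0.6}]'
python3 - <<'E'
from h import *
r=np.array([.5405,.2131,-.0585]); v=np.array([.5385,-.2227,.0405])
ims=[]
for n in ("top","scene","wrist"):
    c=capture(n); f=cv2.resize(c["frame"],None,fx=4,fy=4,interpolation=cv2.INTER_CUBIC)
    def box(p,b,col):
        x0,x1,y0,y1,z=[q/1000 for q in b]
        q=proj(c,T2(*p,[(x0,y0,z),(x1,y0,z),(x1,y1,z),(x0,y1,z)]))
        cv2.polylines(f,[((q+.5)*4-.5).round().astype(int)],True,col,1)
    raw=f.copy()
    box(r,(-21,21,-108,-48,87),(255,0,0)); box(r,(-55,55,-122,122,12),(0,0,255)); box(v,(-112,-98,-25,25,117),(255,0,0))
    cv2.imwrite(f"pics/full_{n}.png",c["frame"][:,:,::-1])
    m=((proj(c,T2(*r,[(0,-.078,.05)]))[0])*4).astype(int)
    cr=f[max(0,m[1]-200):m[1]+200,max(0,m[0]-200):m[0]+200]
    ims.append(cv2.copyMakeBorder(cr,0,400-cr.shape[0],0,400-cr.shape[1],cv2.BORDER_CONSTANT))
cv2.imwrite("pics/fin.png",np.hstack(ims[:2])[:,:,::-1])
E
```

```text
time: 20.1
tool_pos: [0.5306, 0.0322, 0.245]
orientation: [-3.14, 0.099, -0.003]
contact_force: [0.9, -0.2, -0.5]
opening: 0.797
time: 20.7
tool_pos: [0.4095, 0.0037, 0.2443]
orientation: [3.14, -0.089, 0.001]
contact_force: [0.5, 0.1, -0.5]
opening: 0.796
```

View pics/fin.png

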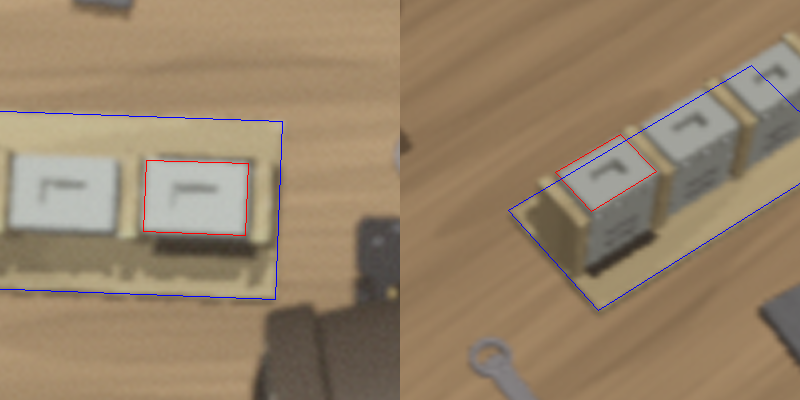

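View pics/full_top.png

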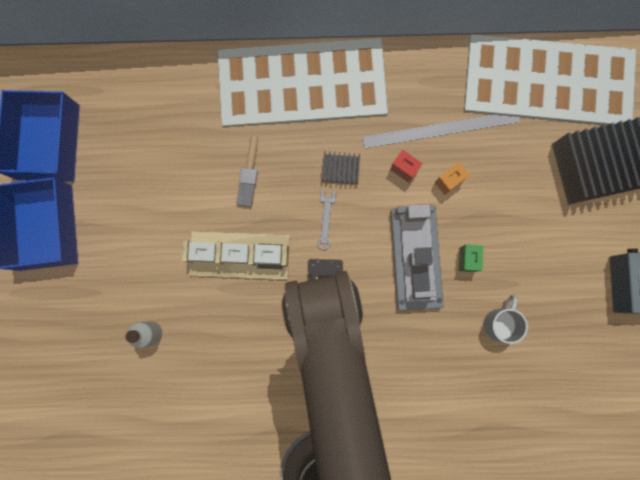

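View pics/full_wrist.png

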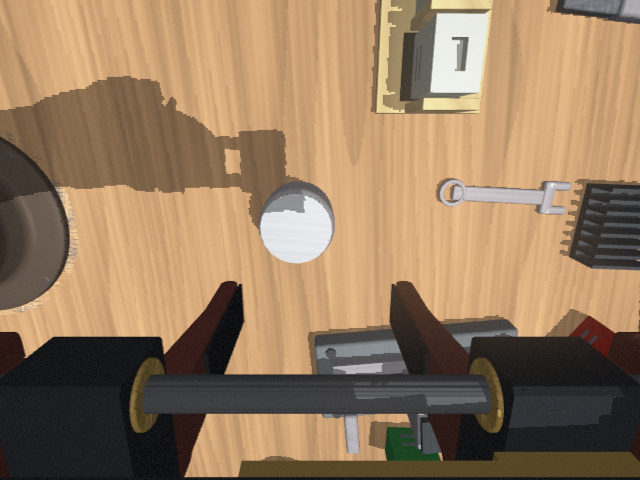

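In both views the block's top sits in the drawn target outline, within about 1-2 mm. It is square with its neighbours, and the pad shows along its near edge. The jaw is still open at top-view pixel (422,258). The tin, wrench, heat sink, mug, bottle and look-alikes are where they started, and the gripper hangs free at z = 0.24. Handing in.

```bash
python3 -c "
from workcell import ctrl,telemetry
s=telemetry.read_state(); print(s['time'],s['contact_force'].round(1)); print(ctrl.finish_job())"
```

```text
20.85 [0.7 0.2 0.3]
the job is handed in; nothing more can be done
None
```

The finished block stands upright and square on the rubber pad in the empty bay, and the job was handed in at about 21 s of the 64 s allowed. The hand-in gives no verdict, so what follows is from my own checks.

- **Jaw:** I gripped the handle plate and slid the jaw about 35 mm to its stop, with the block still standing in the vise. It was still open in the last pictures.
- **Bench stop:** I lifted the block by its 60 mm ends, stood it on the patch between the vise and the wrench, let go and rose clear.
- **Rack:** I took the block again across its 42 mm faces and set it on the pad. The vertical force changed from -2.5 to +5.2 N as it touched down.

**Last checks:** in the top and scene views the block's top lies within about 1–2 mm of the target outline and lines up with its neighbours. The two racked blocks, the other bench items and the look-alikes are where they started in the top view, apart from the tin, which the arm hid there. The wrist picture shows the tin standing. The gripper hung free at z = 0.24 m.

No check failed. Two small disagreements were the top and wrist fits of the rack angle, by about 0.3°, and arm positioning errors of 1–5 mm, which I corrected before each grip and placement.

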